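# Set a one-tab bushing on the marking stand with its tab to the pointer

## Robot

A 7-joint arm with a two-finger parallel gripper is mounted at the origin on the work surface. World frame = base frame: x ahead of the robot, y to its left, z up, the work surface at z = 0. Lengths are in m, angles in rad, forces in N, time in s.
With the tool pointing down it reaches from about 0.4 to 0.85 m from the base axis. Payload 10.4 kg.
Tool frame: the origin (TCP) lies midway between the tips of the shut fingers; the grasp point (between the pads) lies 19 mm behind it (bot.hold_point_z is the distance from the TCP to the grasp point, in m); z points along the fingers, y is the direction in which the jaws open and shut (so a half turn about z gives the same grasp; the last joint's range is limited). The gripper opens to 87 mm and grips with 3 to 60 N. Pads are 19 mm wide; open, the fingers measure 117 mm over their backs; the gripper's body (75 mm by 190 mm) begins 51 mm behind the grasp point.
Start: joints at [1.164, 0.332, -0.065, 1.46, 0.022, 1.35, -0.088], TCP at [0.234, -0.58, 0.223] pointing down, gripper open.
Joint ranges: [-2.6, 2.6], [-0.5, 2.12], [-1.47, 1.34], [0.16, 2.42], [-1.27, 4.41], [0.06, 2.06], [-2.6, 2.6]. Speed limits (rad/s): [2.22, 2.22, 2.79, 2.79, 3.14, 3.14, 3.14].

## Interface

Orientations are given as a 3x3 rotation matrix whose columns are the frame's x, y, z axes.
In Python, from station import bot gives the robot as it stands. The module is installed in compiled form; this text tells all that it offers.
- The arm moves only by the shell command python3 -m creep 'ROWS' [FORCE]. ROWS is JSON, a list of rows, each a list of 3 entries, a list of its own where there are three numbers: the closure, from 0 (fully open) to 1 (shut), then the shift along the world's x, y, z in m, then the turn, a rotation vector about the world's x, y, z in rad. A call has 1 to 20 rows; each row shifts and turns the commanded pose from where the row before left it; what a row does not reach is not made up. A row lasts 1/12 s, in which the tool goes at most 41.7 mm and 7.16 degrees, less where a joint would pass 70% of its speed; a pose out of reach is approached as far as the arm can. A call is refused whole if a number of a shift passes 0.0417 or a number of a turn 0.125, either way. A call with a gripper value outside its range is refused whole. The fingers move at their own pace and stop on an object; FORCE is the grip in N (left out, the last holds). Time passes only in rows, so rows that do not move let the fingers close. It gives the time, the measured TCP pose, the force and the opening at its end, in the units of the state.
- bot.read_state(): the state, without advancing time (a new reading comes with each control period).
- bot.read_camera(name): name is "side" or "top"; returns a dict with "img" (384x512x3 uint8, blue, green, red), "mtx" (3x3 intrinsics, pixels), "R" (3x3) and "t" (3): a world point X has camera coordinates R X + t. Camera axes: x right, y down, z forward; pixel columns grow to the right and rows downward; lengths in m; the calibration is good to about 2 mm. A picture is of the moment at which its call begins. There is no depth.
- bot.hand_in(): hands the job in, once; it reports no verdict.
The state is a dict: "time": time; "joints": joint angles; "qd": joint speeds; "joint_torque": joint torques, N m; "tool_pos": TCP position; "tool_rot": TCP orientation; "wrist_force": force on the tool from outside, world axes, zero at the start; "moment": the same for the moment, N m; "width": finger opening in m.
Only numpy, scipy, OpenCV 4.12 (cv2) and the standard library are available. Lean on these libraries where they do the work, as an engineer would, in place of code of your own. Each camera call takes 0.05 s, during which the arm holds its last target. There are 200 camera calls.

## Task

Of the three moulded bushings in the tray, take the one with a single tab at its foot and stand it upright in the middle of the round seat of the marking stand, turned so that its tab faces the stand's steel pointer. Let go of it there.

Things in the scene. Friction and masses are not known exactly. Their poses are not given: they have to be found in the camera images.
- bushing_mid (a point): Centre of the tan moulded bushing with ONE tab, upright, 60 mm tall, round body 44 mm in diameter, foot flange 54 mm wide and 10 mm high, 75 to 155 g. On its axis, 30 mm above its underside; z up along the axis, x from the axis out through the tab. It stands in an aluminium tray (floor 4 mm thick, rim 14 mm high) by two like it: one without a tab, one with two opposite tabs, axes 90 mm or more apart.
- bushing_tab (a point): Middle of the outer end of that bushing's tab, 46 mm from the axis, 8 mm above its underside; same axes as bushing_mid. The tab is 16 mm wide and 16 mm high, level with the underside; above it the body is plain and round and may be gripped from any side.
- seat (a point): Centre of the top of the round seat of the marking stand: a dark steel disc 90 mm in diameter, its top 20 mm above the table, on a fixed grey plate 235 x 130 mm, 12 mm thick. z is up, x points from the seat's centre to the pointer. Opposite the pointer, 92 to 124 mm from the seat's centre, is a black read-out, 36 mm high above the table.
- pointer (a point): Tip of the stand's pointer, a fixed steel bar 20 mm wide with a pointed end that points at the seat's centre from 64 mm away; its top is 32 mm above the table. Same axes as the seat.
Mind the look-alikes: they are no part of the job. Leave any black, pink or turquoise look-alike of the part that bears bushing_mid alone.

How it is judged:
By the outcome, as a careful person would: the job done as asked, in the order asked, and still so for the second after the job is handed in, with the robot touching nothing.
It also fails if it takes over 40 s, if anything falls off the work surface, if the arm or the gripper's body presses on something with over 40 N, if the wrist force passes 120 N, or if a joint passes its speed limit or range.

## Working session

There is one attempt and no reset: what is moved stays moved. The work goes in short steps, Python scripts to look and compute and a shell command to move; the robot and the scene stay as the last step left them, time stands still between calls to the robot, and variables do not carry over. Pictures are saved under pics/ and viewed, about 8 in all and at most 12, crops included, and the job is handed in when it is done.

```bash
mkdir -p pics
cat > h.py <<'E'
import cv2,numpy as np
from station import bot
def cam(n,f=None):
    c=bot.read_camera(n)
    if f: cv2.imwrite('pics/'+f,c['img'])
    return c
def ray(c,u,v,z):
    d=c['R'].T@np.linalg.inv(c['mtx'])@np.array([u,v,1.]); o=-c['R'].T@c['t']
    return o+d*(z-o[2])/d[2]
def proj(c,X):
    p=c['mtx']@(c['R']@np.array(X,float)+c['t']); return p[:2]/p[2]
E
python3 - <<'E'
from h import *
for n in('top','side'):
    c=cam(n,n+'0.png'); print(n,-np.array(c['R']).T@c['t'],c['mtx'][0,0])
s=bot.read_state(); print(s['tool_pos'],s['tool_rot'],s['time'],s['width'],s['wrist_force'])
E
```

```text
top [0.49420142 0.08664815 1.29161762] 418.4240354097366
side [0.30753856 0.71157267 0.6827108 ] 352.2720716708483
[ 0.23389741 -0.57922286  0.22183843] [[ 9.27235968e-01  3.74477236e-01 -5.09660740e-04]
 [ 3.74477581e-01 -9.27235244e-01  1.15904544e-03]
 [-3.85392670e-05 -1.26556514e-03 -9.99999198e-01]] 0.1 0.0868182766366116 [-0.73244671 -0.40629612  0.70434087]
```

View pics/top0.png

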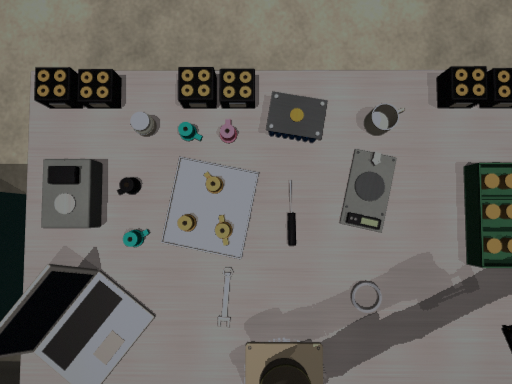

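View pics/side0.png

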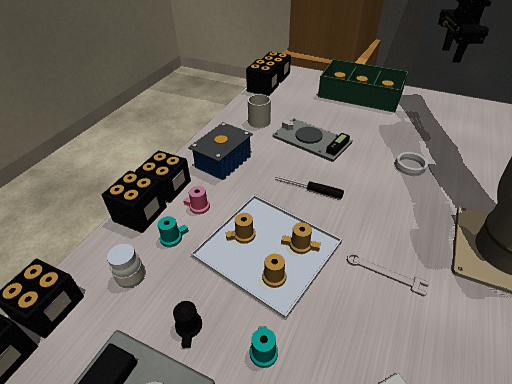

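The top view shows the tray at about (210,207). The one-tab bushing is at (214,184), the plain one at (186,222) and the two-tab one at (223,230). The stand's seat is at (370,186), with the pointer at (377,157) and the read-out at (363,221). The side view agrees: the one-tab bushing is at (243,228).

Run:
```python
from h import *
c=cam('top');s=cam('side')
a=c['img'][160:210,190:240]; b=s['img'][205:255,218:268]; d=c['img'][140:240,330:405]
up=lambda i,k:cv2.resize(i,None,fx=k,fy=k,interpolation=cv2.INTER_CUBIC)
im=np.zeros((600,800,3),np.uint8); im[:300,:300]=up(a,6); im[300:,:300]=up(b,6); im[:600,320:770]=up(d,6)
cv2.imwrite('pics/crop1.png',im)
for n,q in(('top',c),('side',s)):
    hsv=cv2.cvtColor(q['img'],cv2.COLOR_BGR2HSV)
    m=cv2.inRange(hsv,(10,110,60),(30,255,255))
    k,l,st,ce=cv2.connectedComponentsWithStats(m)
    for i in range(1,k):
        if st[i,4]>100: print(n,st[i],ce[i].round(1))
hsv=cv2.cvtColor(c['img'],cv2.COLOR_BGR2HSV); g=cv2.cvtColor(d,cv2.COLOR_BGR2GRAY)
print(g[20:75:3,10:65:3])
```

```text
top [181  69  12  13 106] [186.9  74.9]
top [198  69  12  12 103] [203.5  74.9]
top [455  69  13  12 111] [460.9  74.6]
top [472  69  12  12 108] [477.6  74.5]
top [ 38  70  12  12 101] [43.1 75.3]
top [ 54  70  12  12 104] [59.5 75.4]
top [ 97  71  12  12 101] [102.4  76.8]
top [223  71  12  12 107] [228.6  76.6]
top [239  71  12  12 103] [245.   76.7]
top [498  70  12  12 104] [503.3  75.9]
top [ 37  85  12  12 102] [42.6 90.2]
top [ 53  85  12  12 104] [58.9 90.2]
top [181  84  12  12 109] [186.8  89.9]
top [198  84  12  12 106] [203.4  89.7]
top [456  84  12  12 109] [461.5  89.5]
top [473  84  12  12 110] [478.4  89.5]
top [498  85  13  12 108] [503.9  90.8]
top [ 80  86  12  12 103] [85.7 91.7]
top [223  86  12  12 108] [228.6  91.4]
top [239  86  12  12 106] [244.8  91.4]
top [290 108  14  14 150] [296.4 114.4]
top [205 173  18  20 198] [213.3 183. ]
top [484 174  16  14 184] [491.6 180.5]
top [485 204  16  15 190] [492.6 211.1]
top [178 214  18  17 180] [186.6 222.3]
top [216 216  16  26 153] [223.7 227.5]
top [487 238  15  15 185] [493.8 245.4]
side [ 279    0   86   71 4326
[... 1183 characters left out ...]
  61  63  62  62  61  59  62  60  97 101 125
  128]
 [132 132  82 100  99  98  60  61  63  62  61  60  60  62  62 101 104 128
  128]
 [131 131  95  98  99  97  79  60  63  63  59  61  59  62 101  98 101 129
  129]
 [131 118  97  98 100  99  97  96  63  62  59  63  68  99 100  99 107 127
  127]
 [130  91  99  98  96  97  98  99  97 100  98  99  98  99 100  99 120 124
  124]
 [134  62  75  97  97  97  97  97  98  97  99  98  98  99  99  98 125 128
  128]
 [131  83  96  97  98  98  97  98  98 100  99  98  98  99 100 101 129 129
  129]
 [131  95  94  90  98  97  97  97  99  98 100  98  99  99 100 100 131 131
  131]
 [117  97  82  22  25  19  31  54  98 100 100 100  98  99  58 107 128 129
  128]]
```

View pics/crop1.png

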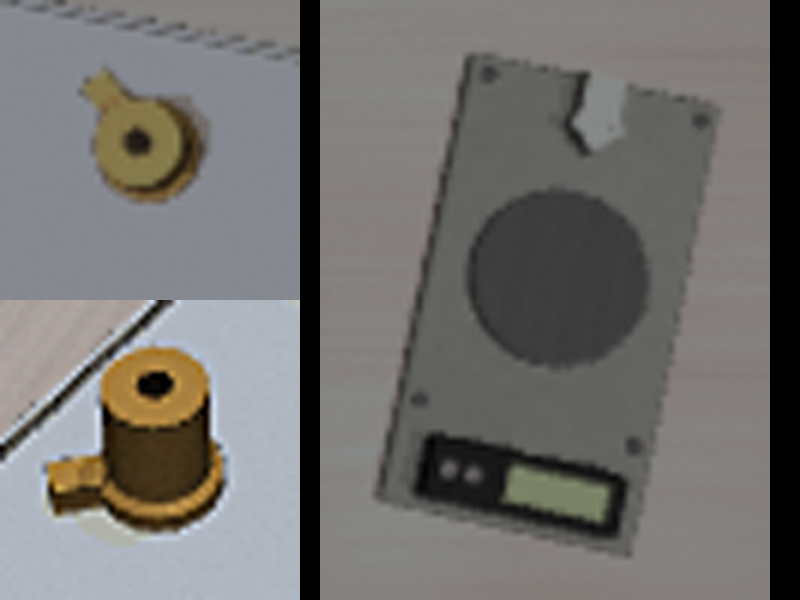

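The enlarged crops show the top view's bushing top face at about (213.1,183.7), tab end at (205.3,173.3), seat centre at (369.6,186.3) and pointer tip at (374.5,165.5). Side view: top face at about (243.9,219.4).

Run:
```python
from h import *
c=cam('top');s=cam('side')
def big(m):
    k,l,st,ce=cv2.connectedComponentsWithStats(m); i=1+st[1:,4].argmax(); return (l==i).astype('uint8')
g=cv2.cvtColor(c['img'],cv2.COLOR_BGR2GRAY)
# seat
m=np.zeros_like(g); m[165:207,345:395]=(cv2.inRange(g,54,78)[165:207,345:395]>0); m=cv2.morphologyEx(m,cv2.MORPH_OPEN,np.ones((3,3)))
m=big(m); e=cv2.fitEllipse(max(cv2.findContours(m,0,1)[0],key=len)); print('seat px',e)
S=ray(c,*e[0],.02); print('seat',S,'diam',[x/418.4*1.27 for x in e[1]])
# side seat
P=ray(c,374.5-.4,165.5-.4,.032); d=P-S; print('ptr',P,np.hypot(*d[:2]),np.degrees(np.arctan2(d[1],d[0])))
A=ray(c,330+(470-320)/6,140+57/6,.012);B=ray(c,330+(378-320)/6,140+498/6,.012);d=A-B;print('plate',np.hypot(*d[:2]),np.degrees(np.arctan2(d[1],d[0])))
# bushing top face
hs=cv2.cvtColor(c['img'],cv2.COLOR_BGR2HSV)
T=ray(c,213.1-.4,183.7-.4,.064);T2=ray(s,243.9-.4,219.4-.4,.064);print('bush top/side',T,T2)
E=ray(c,205.3-.4,173.3-.4,.020);E2=ray(s,218+54/6-.4,205+164/6-.4,.020);print('tab',E,E2)
for Q in(T,T2,(T+T2)/2):
  for F in(E,E2):
    d=F-Q;print(np.hypot(*d[:2]),np.degrees(np.arctan2(d[1],d[0])))
print('seat from side proj',proj(s,S),proj(s,P))
cr=s['img'][105:170,265:360]; cv2.imwrite('pics/crop2.png',cv2.resize(cr,None,fx=6,fy=6,interpolation=cv2.INTER_CUBIC))
```

```text
seat px ((369.630126953125, 185.9024658203125), (28.183826446533203, 28.772653579711914), 169.40432739257812)
seat [ 0.58545065 -0.2615343   0.02      ] diam [0.08554842157528005, 0.0873357314680548]
ptr [ 0.64751735 -0.27267206  0.032     ] 0.0630581094937829 -10.17335759693712
plate 0.23069992960421337 -12.396641582996608
bush top/side [0.58931683 0.21107947 0.064     ] [0.58984672 0.21262612 0.064     ]
tab [0.62457861 0.23966454 0.02      ] [0.62823623 0.23312375 0.02      ]
0.045392724210211274 39.0300520191466
0.04472885002631427 29.527578124776834
0.04401568491226139 37.90037966985373
0.04351904797892755 28.099454565439167
0.04470203280255724 38.47391554969503
0.044120523033565354 28.823306018770495
seat from side proj [309.3377096  133.51502474] [293.38009266 124.72097232]
```

View pics/crop2.png

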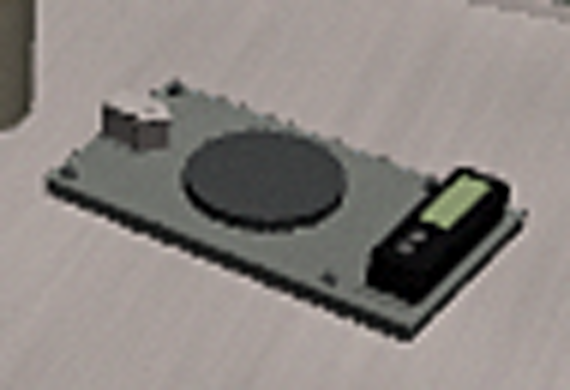

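Side crop: seat at about (309,134.6) in the full image, which agrees with the top-view ray to about 1 px. The pointer is at upper left. Both measurements fit the given sizes, so I'll move to above the bushing. Keeping the tool yaw leaves joint 7 in range at both ends.

```bash
python3 -m creep '[[0,[0.008,0.018,0],[0,0,0]],[0,[0.012,0.026,0],[0,0,0]],[0,[0.016,0.036,0],[0,0,0]],[0,[0.016,0.036,0],[0,0,0]],[0,[0.016,0.036,0],[0,0,0]],[0,[0.016,0.036,0],[0,0,0]],[0,[0.016,0.036,0],[0,0,0]],[0,[0.016,0.036,0],[0,0,0]],[0,[0.016,0.036,0],[0,0,0]],[0,[0.016,0.036,0],[0,0,0]],[0,[0.016,0.036,0],[0,0,0]],[0,[0.016,0.036,0],[0,0,0]],[0,[0.016,0.036,0],[0,0,0]],[0,[0.016,0.036,0],[0,0,0]],[0,[0.016,0.036,0],[0,0,0]],[0,[0.016,0.036,0],[0,0,0]],[0,[0.016,0.036,0],[0,0,0]],[0,[0.016,0.036,0],[0,0,0]],[0,[0.016,0.036,0],[0,0,0]],[0,[0,0,0],[0,0,0]]]'; python3 -c "
from h import *
s=bot.read_state();print(s['tool_pos'],s['tool_rot'],s['joints'],np.array([.5896,.2119,.12])-s['tool_pos'])"
```

```text
time: 1.97
tool_pos: [0.5269, 0.0847, 0.2227]
tool_rot: [[0.924, 0.382, 0.001], [0.382, -0.924, 0.004], [0.002, -0.004, -1.0]]
wrist_force: [-0.8, 0.7, 0.7]
width: 0.0868
[0.5268836  0.08467776 0.22269045] [[ 9.23989276e-01  3.82417427e-01  8.54608395e-04]
 [ 3.82410967e-01 -9.23982970e-01  4.16214632e-03]
 [ 2.38132089e-03 -3.51896694e-03 -9.99990973e-01]] [ 0.39848986  0.19606311 -0.71824458  1.67317852  0.12890609  1.31987565
 -1.52047798] [ 0.0627164   0.12722224 -0.10269045]
```

```bash
python3 -m creep '[[0,[0.01,0.021,-0.012],[0,0,0]],[0,[0.016,0.032,-0.024],[0,0,0]],[0,[0.016,0.032,-0.024],[0,0,0]],[0,[0.011,0.022,-0.02],[0,0,0]],[0,[0.007,0.015,-0.015],[0,0,0]],[0,[0.003,0.005,-0.008],[0,0,0]],[0,[0,0,0],[0,0,0]],[0,[0,0,0],[0,0,0]]]'
python3 - <<'E'
from h import *
s=bot.read_state();print(s['tool_pos'],s['joints'],np.array([.5896,.2119,.029])-s['tool_pos'])
c=cam('top');q=cam('side')
up=lambda i,k:cv2.resize(i,None,fx=k,fy=k,interpolation=cv2.INTER_CUBIC)
im=np.zeros((400,800,3),np.uint8); im[:,:400]=up(c['img'][140:220,175:255],5); im[:,400:]=up(q['img'][180:260,205:285],5)
cv2.imwrite('pics/a1.png',im)
E
```

```text
time: 2.63
tool_pos: [0.588, 0.2006, 0.1213]
tool_rot: [[0.927, 0.374, -0.0], [0.374, -0.927, -0.001], [-0.001, 0.0, -1.0]]
wrist_force: [0.1, 0.1, 0.2]
width: 0.0871
[0.58796944 0.20055899 0.12133673] [ 0.13325409  0.49126008 -0.70374479  1.56413623  0.33268705  1.20978762
 -1.81811425] [ 0.00163056  0.01134101 -0.09233673]
```

View pics/a1.png

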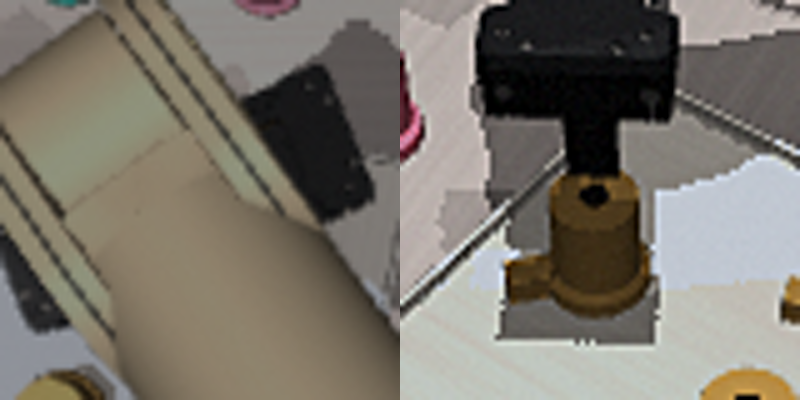

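The side crop shows the gripper above the bushing, which hasn't moved. A cut row left it 11 mm short in y, so I'll correct that and descend.

```bash
python3 -m creep '[[0,[0.001,0.006,0],[0,0,0]],[0,[0.001,0.005,0],[0,0,0]],[0,[0,0,-0.01],[0,0,0]],[0,[0,0,-0.015],[0,0,0]],[0,[0,0,-0.015],[0,0,0]],[0,[0,0,-0.015],[0,0,0]],[0,[0,0,-0.015],[0,0,0]],[0,[0,0,-0.012],[0,0,0]],[0,[0,0,-0.008],[0,0,0]],[0,[0,0,0],[0,0,0]],[0,[0,0,0],[0,0,0]]]'
python3 - <<'E'
from h import *
s=bot.read_state();print(s['tool_pos'],np.array([.5896,.2119,.029])-s['tool_pos'])
q=cam('side');cv2.imwrite('pics/a2.png',cv2.resize(q['img'][180:260,205:285],None,fx=5,fy=5))
E
```

```text
time: 3.65
tool_pos: [0.5899, 0.2125, 0.031]
tool_rot: [[0.927, 0.375, -0.0], [0.375, -0.927, 0.0], [-0.0, -0.0, -1.0]]
wrist_force: [-0.3, -0.1, 0.5]
width: 0.0867
[0.58993688 0.2124742  0.0309682 ] [-0.00033688 -0.0005742  -0.0019682 ]
```

Good; close.

```bash
python3 -m creep '[[0.3,[0,0,0],[0,0,0]],[0.4,[0,0,0],[0,0,0]],[0.5,[0,0,0],[0,0,0]],[0.6,[0,0,0],[0,0,0]],[0.8,[0,0,0],[0,0,0]],[1,[0,0,0],[0,0,0]],[1,[0,0,0],[0,0,0]],[1,[0,0,0],[0,0,0]],[1,[0,0,0],[0,0,0]],[1,[0,0,0],[0,0,0]]]' 25
```

```text
time: 4.53
tool_pos: [0.59, 0.2122, 0.0312]
tool_rot: [[0.927, 0.374, 0.0], [0.374, -0.927, -0.0], [0.0, 0.0, -1.0]]
wrist_force: [-0.1, -0.9, 1.4]
width: 0.0434
```

Width is 43 mm, so the body is gripped. Lift.

```bash
python3 -m creep '[[1,[0,0,0.006],[0,0,0]],[1,[0,0,0.012],[0,0,0]],[1,[0,0,0.02],[0,0,0]],[1,[0,0,0.02],[0,0,0]],[1,[0,0,0.02],[0,0,0]],[1,[0,0,0.014],[0,0,0]],[1,[0,0,0.008],[0,0,0]],[1,[0,0,0],[0,0,0]]]' && python3 -m creep '[[1,[0,-0.012,0],[0,0,-0.02]],[1,[0,-0.024,0],[0,0,-0.05]],[1,[0,-0.03,0],[0,0,-0.05]],[1,[0,-0.03,0],[0,0,-0.05]],[1,[0,-0.03,0],[0,0,-0.05]],[1,[0,-0.03,0],[0,0,-0.05]],[1,[0,-0.03,0],[0,0,-0.05]],[1,[0,-0.03,0],[0,0,-0.05]],[1,[0,-0.03,0],[0,0,-0.05]],[1,[0,-0.03,0],[0,0,-0.05]],[1,[0,-0.03,0],[0,0,-0.05]],[1,[0,-0.03,0],[0,0,-0.05]],[1,[0,-0.03,0],[0,0,-0.05]],[1,[0,-0.03,0],[0,0,-0.05]],[1,[-0.002,-0.03,0],[0,0,-0.05]],[1,[-0.002,-0.026,0],[0,0,-0.05]],[1,[0,-0.016,0],[0,0,-0.05]],[1,[0,-0.008,0],[0,0,-0.03]],[1,[0,0,0],[0,0,0]],[1,[0,0,0],[0,0,0]]]'
python3 - <<'E'
from h import *
s=bot.read_state();R=s['tool_rot'];print(s['joints'],np.degrees(np.arctan2(R[1,0],R[0,0])))
q=cam('side');cv2.imwrite('pics/b1.png',cv2.resize(q['img'][75:175,245:365],None,fx=6,fy=6,interpolation=cv2.INTER_CUBIC))
E
```

```text
time: 5.2
tool_pos: [0.5909, 0.2128, 0.1334]
tool_rot: [[0.927, 0.374, 0.003], [0.374, -0.927, 0.001], [0.003, 0.0, -1.0]]
wrist_force: [0.4, -0.4, -0.9]
width: 0.0434
time: 6.87
tool_pos: [0.5863, -0.2621, 0.1309]
tool_rot: [[0.894, -0.448, -0.0], [-0.448, -0.894, 0.001], [-0.001, -0.001, -1.0]]
wrist_force: [0.5, 0.6, -1.4]
width: 0.0435
[ 0.65305893  0.4626609  -0.40250603  1.50681866  0.1868005   1.2108815
 -1.81272873] -26.60930627797998
```

View pics/b1.png

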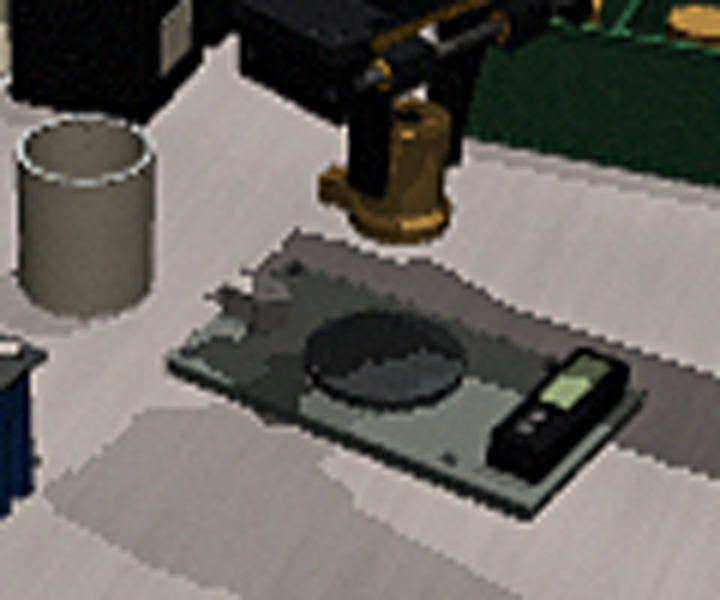

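The bushing is upright above the stand with its tab to the left, roughly toward the pointer. I'll descend to 5 mm above the seat and measure there.

```bash
python3 -m creep '[[1,[0,0,-0.008],[0,0,0]],[1,[0,0,-0.015],[0,0,0]],[1,[0,0,-0.015],[0,0,0]],[1,[0,0,-0.015],[0,0,0]],[1,[0,0,-0.012],[0,0,0]],[1,[0,0,-0.008],[0,0,0]],[1,[0,0,-0.006],[0,0,0]],[1,[0,0,0],[0,0,0]],[1,[0,0,0],[0,0,0]]]'
python3 - <<'E'
from h import *
q=cam('side');t=cam('top')
cv2.imwrite('pics/b2.png',cv2.resize(q['img'][95:165,265:360],None,fx=8,fy=8,interpolation=cv2.INTER_CUBIC))
cv2.imwrite('pics/b2t.png',cv2.resize(t['img'][140:240,330:420],None,fx=6,fy=6,interpolation=cv2.INTER_CUBIC))
E
```

```text
time: 7.67
tool_pos: [0.5863, -0.2635, 0.0524]
tool_rot: [[0.893, -0.449, 0.0], [-0.449, -0.893, -0.0], [0.0, -0.0, -1.0]]
wrist_force: [0.6, 0.9, -1.3]
width: 0.0434
```

View pics/b2.png

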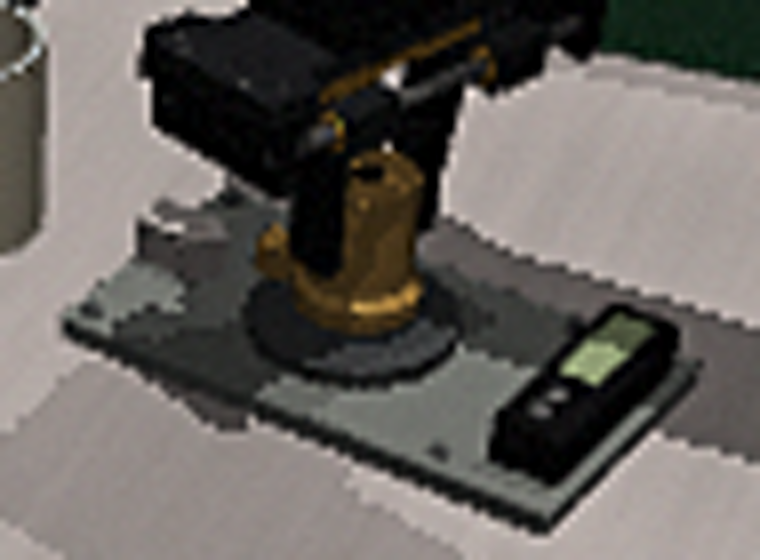

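View pics/b2t.png

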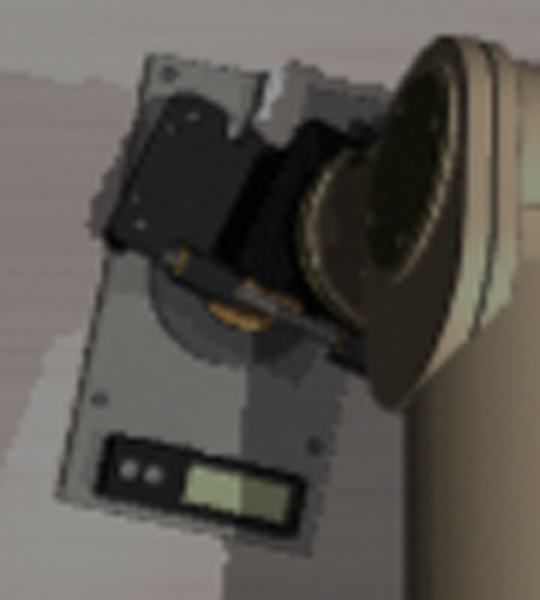

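Side crop: the bushing hovers over the seat, tab end at about crop (270,245), flange spanning x 293–424, bottom at y≈332. In the top view the gripper hides the tab. I'll compare predicted points with these.

Run:
```python
from h import *
q=cam('side'); s=bot.read_state(); C=s['tool_pos'].copy(); C[2]-=.027
cr=lambda X:((proj(q,X)+.5-[265,95])*8).round()
th=np.linspace(0,2*np.pi,200)
f=np.array([cr(C+[.027*np.cos(a),.027*np.sin(a),.0]) for a in th]);print('flange x',f[:,0].min(),f[:,0].max(),'bottom',f[:,1].max())
print('top centre',cr(C+[0,0,.06]))
S=np.array([.5855,-.2615,.02])
g=np.array([cr(S+[.045*np.cos(a),.045*np.sin(a),0]) for a in th]);print('seat x',g[:,0].min(),g[:,0].max(),'y',g[:,1].min(),g[:,1].max())
for d in(-5,-12,-19,-26):
    a=np.radians(d);u=np.array([np.cos(a),np.sin(a),0]);v=np.array([-u[1],u[0],0])
    print(d,[tuple(cr(C+.046*u+k*.008*v+[0,0,h])) for k,h in((1,.016),(-1,.016),(1,0),(-1,0))])
print('ptr',cr([.6475,-.2727,.032]))
```

```text
flange x 294.0 424.0 bottom 333.0
top centre [372. 170.]
seat x 251.0 467.0 y 254.0 374.0
-5 [(np.float64(254.0), np.float64(244.0)), (np.float64(270.0), np.float64(226.0)), (np.float64(251.0), np.float64(276.0)), (np.float64(268.0), np.float64(258.0))]
-12 [(np.float64(258.0), np.float64(237.0)), (np.float64(279.0), np.float64(220.0)), (np.float64(256.0), np.float64(269.0)), (np.float64(276.0), np.float64(253.0))]
-19 [(np.float64(264.0), np.float64(231.0)), (np.float64(288.0), np.float64(216.0)), (np.float64(262.0), np.float64(263.0)), (np.float64(286.0), np.float64(248.0))]
-26 [(np.float64(272.0), np.float64(225.0)), (np.float64(299.0), np.float64(212.0)), (np.float64(269.0), np.float64(257.0)), (np.float64(296.0), np.float64(244.0))]
ptr [231. 242.]
```

Run:
```python
import cv2
i=cv2.imread('pics/b2.png')[130:350,120:480]
i=cv2.convertScaleAbs(cv2.resize(i,None,fx=2.2,fy=2.2,interpolation=cv2.INTER_CUBIC),alpha=1.8)
cv2.imwrite('pics/b3.png',i)
```

```text
(no output)
```

View pics/b3.png

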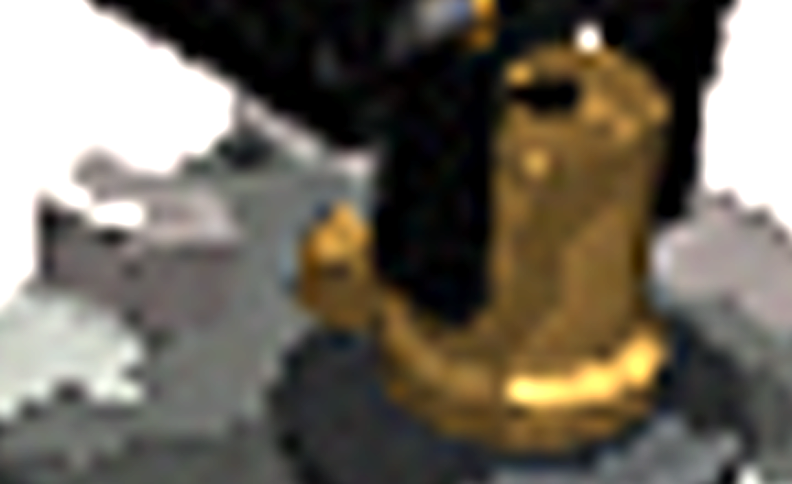

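Tab corners observed at crop (256,239) and (277,223) match a tab heading of about −11°. The pointer heading is about −11° (tip −10°, plate −12°), so yaw is good. Next, seat centring from the side view.

Run:
```python
from h import *
q=cam('side'); i=cv2.imread('pics/side0.png');g=cv2.cvtColor(i,cv2.COLOR_BGR2GRAY)
print(g[134,288:330],g[135,288:330]); print(g[120:150,309])
a=ray(q,308.6,133.8,.02); print('side seat',a)
print('cam right',q['R'][0])
```

```text
[112 108 109 113 112 113 118  61  60  64  64  64  64  61  59  61  62  62
  63  61  66  63  63  61  63  67  63  63  61  61  61  62  62  58  84 116
 113 111 113 113 114 109] [115 113 109 105 109 114 120  68  34  66  66  60  62  64  62  60  61  63
  62  63  61  63  65  62  65  62  63  61  63  65  63  66  62  59  69 115
 113 109 112 115 111 110]
[158 158 161 160 112 112  82  54  61  64  59  61  61  64  63  63  62  62
  62  64  68  61  20  63 120 110 108 114 118  96]
side seat [ 0.58713644 -0.25891374  0.02      ]
cam right [-0.90310776 -0.42911659 -0.01597899]
```

Top and side agree within 1.5 mm, with the seat at about (0.5866, −0.2597). I'll shift +4 mm in y, then lower.

```bash
python3 -m creep '[[1,[0,0.002,0],[0,0,0]],[1,[0,0.002,0],[0,0,0]],[1,[0,0,0],[0,0,0]],[1,[0,0,-0.002],[0,0,0]],[1,[0,0,-0.0015],[0,0,0]],[1,[0,0,-0.001],[0,0,0]],[1,[0,0,-0.0005],[0,0,0]],[1,[0,0,0],[0,0,0]],[1,[0,0,0],[0,0,0]]]'
```

```text
time: 8.62
tool_pos: [0.5859, -0.2597, 0.0472]
tool_rot: [[0.893, -0.45, -0.0], [-0.45, -0.893, -0.0], [-0.0, 0.0, -1.0]]
wrist_force: [-1.4, 0.5, 0.8]
width: 0.0431
```

```bash
python3 -m creep '[[1,[0,0,-0.0004],[0,0,0]],[1,[0,0,-0.0003],[0,0,0]],[1,[0,0,0],[0,0,0]],[1,[0,0,0],[0,0,0]]]'
```

```text
time: 8.95
tool_pos: [0.586, -0.2597, 0.0471]
tool_rot: [[0.893, -0.45, -0.0], [-0.45, -0.893, -0.0], [0.0, 0.0, -1.0]]
wrist_force: [-4.2, 1.5, 6.5]
width: 0.0431
```

Contact at 6.5 N and the expected height. Release slowly, then rise straight up.

```bash
python3 -m creep '[[0.48,[0,0,0],[0,0,0]],[0.44,[0,0,0],[0,0,0]],[0.38,[0,0,0],[0,0,0]],[0.3,[0,0,0],[0,0,0]],[0.2,[0,0,0],[0,0,0]],[0.1,[0,0,0],[0,0,0]],[0,[0,0,0],[0,0,0]],[0,[0,0,0],[0,0,0]],[0,[0,0,0],[0,0,0]],[0,[0,0,0],[0,0,0]],[0,[0,0,0],[0,0,0]]]' && python3 -m creep '[[0,[0,0,0.006],[0,0,0]],[0,[0,0,0.015],[0,0,0]],[0,[0,0,0.025],[0,0,0]],[0,[0,0,0.025],[0,0,0]],[0,[0,0,0.025],[0,0,0]],[0,[0,0,0.025],[0,0,0]],[0,[-0.01,-0.01,0.01],[0,0,0]],[0,[-0.02,-0.03,0],[0,0,0]],[0,[-0.02,-0.03,0],[0,0,0]],[0,[-0.02,-0.03,0],[0,0,0]],[0,[-0.02,-0.03,0],[0,0,0]],[0,[-0.02,-0.03,0],[0,0,0]],[0,[-0.02,-0.02,0],[0,0,0]],[0,[0,0,0],[0,0,0]],[0,[0,0,0],[0,0,0]]]'
python3 - <<'E'
from h import *
q=cam('side');t=cam('top')
up=lambda i,k:cv2.resize(i,None,fx=k,fy=k,interpolation=cv2.INTER_CUBIC)
im=np.zeros((500,800,3),np.uint8); a=up(t['img'][145:215,340:405],6); b=up(q['img'][100:165,280:345],6)
im[:a.shape[0],:390]=a; im[:390,400:790]=b; cv2.imwrite('pics/d1.png',cv2.convertScaleAbs(im,alpha=1.4))
E
```

```text
time: 9.87
tool_pos: [0.586, -0.2597, 0.0464]
tool_rot: [[0.893, -0.45, -0.0], [-0.45, -0.893, -0.0], [-0.0, 0.0, -1.0]]
wrist_force: [-0.1, 0.2, -0.5]
width: 0.0861
time: 11.12
tool_pos: [0.4544, -0.4414, 0.1779]
tool_rot: [[0.892, -0.453, -0.0], [-0.453, -0.892, -0.001], [0.0, 0.001, -1.0]]
wrist_force: [0.6, 0.9, 0.2]
width: 0.0869
```

View pics/d1.png

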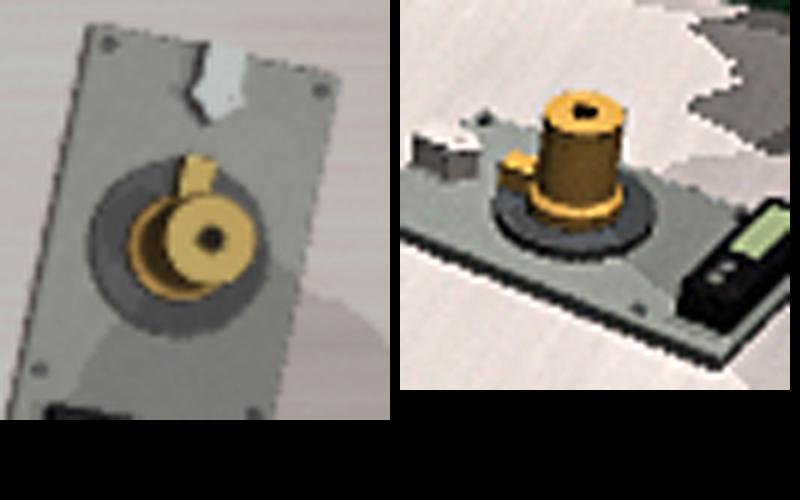

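It stands upright and released, tab toward the pointer. Top crop: seat centre (179,246), bushing top (211,240), tab end (202,157), pointer tip (207,124). Converting these to offsets.

Run:
```python
from h import *
t=cam('top');q=cam('side')
r=lambda x,y,z:ray(t,340+x/6-.5,145+y/6-.5,z)
w=lambda x,y,z:ray(q,280+(x-400)/6-.5,100+y/6-.5,z)
S=r(179,246,.02);B=r(211,240,.08);E=r(202,157,.036);P=r(207,124,.032)
ang=lambda d:round(np.degrees(np.arctan2(d[1],d[0])),1)
print('off',B-S,'tab',ang(E-B),np.hypot(*(E-B)[:2]),'ptr from S',ang(P-S),'from B',ang(P-B))
S2=w(575,203,.02);B2=w(583,114,.08);print('side off',B2-S2,B2,B,S,S2)
th=np.linspace(0,6.28,200)
for n,f,C in(('top',lambda X:(proj(t,X)+.5-[340,145])*6,B),('side',lambda X:(proj(q,X)+.5-[280,100])*6+[400,0],B2)):
    f2=np.array([f([C[0]+.027*np.cos(a),C[1]+.027*np.sin(a),.02]) for a in th]);print(n,'flange base',f2.min(0),f2.max(0))
```

```text
off [-0.00144085  0.00096641  0.06      ] tab -11.0 0.045822509845597936 ptr from S -10.9 from B -11.5
side off [-0.00097976  0.00514862  0.06      ] [ 0.58687763 -0.25650621  0.08      ] [ 0.5852336  -0.25968912  0.08      ] [ 0.58667444 -0.26065554  0.02      ] [ 0.58785739 -0.26165483  0.02      ]
top flange base [123.59387152 195.68327691] [230.69490356 302.13019406]
side flange base [524.90285134 181.41270287] [622.51287205 235.73001725]
```

Top view puts the bushing 1.7 mm off centre, with the tab at −11.0° and the pointer at −10.9°. With the earlier, cleaner side-view seat edges (my last side seat reading was crude), the side view gives about 2.4 mm. That's good; hand in.

```bash
python3 -c "
from station import bot
bot.hand_in(); print(bot.read_state()['time'])"
```

```text
the job is handed in; nothing more can be done
the job is handed in; nothing more can be done
```

The one-tab bushing is standing upright on the marking stand's seat with its tab facing the pointer. I released it, backed the arm clear and handed the job in at about 11 s of robot time.

- **Direction:** in the last top view the tab points at −11.0° and the pointer at −10.9° seen from the seat's centre, or −11.5° from the bushing.
- **Centring:** the top view puts the bushing 1.7 mm off the seat's centre. The side view disagreed. My rough reading of the seat, partly hidden by the bushing, gave about 5 mm. The cleaner seat edges measured before placing give about 2.4 mm. I judged it to be about 2 mm off and left it there.
- **Handling:** the highest wrist force I read was about 8 N, when I set the bushing down. The gripper was open and away from everything at the end, and I moved nothing else.

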